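# Lay the last spice jars down and shut the spice drawer

### The job

The spice drawer cannot close because two of its jars are still standing up in it. Push each standing jar near its top so that it tips over backwards, away from the drawer's front, and lies flat in its lane with its cap to the back like the other two; once both are down, push the drawer fully shut. Do not grip or lift any jar, press them only lightly, and leave everything else where it is.

Things in the scene. Friction and masses are not known exactly. Their poses are not given: they have to be found in the camera images.
- spice_cabinet: Low pale-wood cabinet fixed on the worktop, 181 x 262 x 81 mm high, with one drawer. Origin on the worktop under its middle; x points away from the robot to its back (the way the drawer slides in), y to its left. Opening 89 mm in front of the origin, under a top board (underside 71 mm up): a standing jar cannot pass. Crockery stands on the rear of its top.
- drawer (a joint): How far the drawer has been pushed in, m: 0 = fully out (as at the start), 0.158 = fully shut, its front against the cabinet. Slides stiffly, about 3 N.
- drawer_front (a point): Middle of the outer face of the drawer's front panel, 33 mm over the worktop; moves with the drawer; axes as the cabinet's. The panel is 252 mm wide, 14 mm thick, from 4 to 70 mm over the worktop, with a finger notch (80 mm wide, 14 mm deep) in the middle of its top edge.
- drawer_floor (a point): On the drawer's floor (13 mm over the worktop) at the inner face of its front panel, mid width; moves with the drawer; axes as the cabinet's. From here it runs 161 mm to the rear wall (30 mm high). Three dividers, 4 mm thick and 20 mm high, make four lanes along x, each 52 mm wide, centred at y = -84, -28, 28, 84 mm; side walls 40 mm high.
- jar_tall: Small glass spice jar with a green cap, 46 mm across and 106 mm tall, about 0.11 kg. At the start it stands upright at the front end of one lane, about 27 mm behind the front panel's inner face. Origin at the centre of its underside, z along the jar towards the cap.
- jar_short: Small glass spice jar with a black cap, 44 mm across and 96 mm tall, about 0.11 kg. The shorter jar. At the start it stands upright at the front end of another lane, about 27 mm behind the front panel's inner face. Origin at the centre of its underside, z along the jar towards the cap.
- jar_lying_1: Small glass spice jar with a green cap, 46 mm across and 106 mm tall, about 0.11 kg. Lies already in a lane, cap to the back. Origin at the centre of its underside, z along the jar towards the cap.
- jar_lying_2: Small glass spice jar with a green cap, 46 mm across and 106 mm tall, about 0.11 kg. Lies already in a lane, cap to the back. Origin at the centre of its underside, z along the jar towards the cap.
- jar_tall_cap (a point): Centre of the top of the cap of jar_tall.
- jar_short_cap (a point): Centre of the top of the cap of jar_short.
- jar_lying_1_cap (a point): Centre of the top of the cap of jar_lying_1.
- jar_lying_2_cap (a point): Centre of the top of the cap of jar_lying_2.
- mug_standing: White mug with a blue band, 73 mm wide, 96 mm tall, with a handle, standing on the worktop to the left of the drawer; origin at its underside. Leave alone.
- pepper: Turned wooden pepper mill, 58 mm wide, 170 mm tall, standing on the worktop to the left of the drawer; origin at its underside. Leave alone.
- eggs: Egg box, 106 x 155 x 72 mm, on the worktop at the left; origin at its underside. Leave alone.
Mind the look-alikes: they are no part of the job. What is shaped like the jar_tall but orange is not meant. Leave any pink or turquoise look-alike of the jar_short alone.

How it is judged (in metres and radians):
On the way, in this order (a step that is already met when the one before it is completed fails the run):
1. both standing jars have been tipped and lie in lanes, caps to the back, while the drawer is still out (angle between each of jar_tall, jar_short's own z axis and vertical above 1.4 rad and angle between the z axis of each of jar_tall, jar_short and the x axis of drawer_floor, either way round below 0.2 rad and z of jar_tall in the frame of drawer_floor between 0.012 and 0.034 m and z of each of jar_tall_cap, jar_short, jar_short_cap in the frame of drawer_floor below 0.034 m and x of each of jar_tall, jar_short in the frame of drawer_floor above -0.003 m and x of jar_tall_cap in the frame of drawer_floor between 0.085 and 0.166 m and y of jar_tall in the frame of drawer_floor between -0.112 and 0.112 m and z of jar_short in the frame of drawer_floor above 0.012 m and x of jar_short_cap in the frame of drawer_floor between 0.085 and 0.166 m and y of jar_short in the frame of drawer_floor between -0.112 and 0.112 m and value of joint drawer below 0.05 m), for 0.2 s.
2. the drawer is shut (value of joint drawer above 0.154 m), for 0.2 s.
At the end, for the whole second after the job is handed in: All four jars lie at rest flat in the drawer's lanes (axis within 0.17 rad of level and 0.2 rad of the drawer's length), caps to the back, and the drawer is shut to within 4 mm (angle between each of jar_tall, jar_short, jar_lying_1, jar_lying_2's own z axis and vertical above 1.4 rad and angle between the z axis of each of jar_tall, jar_short, jar_lying_1, jar_lying_2 and the x axis of drawer_floor, either way round below 0.2 rad and z of jar_tall in the frame of drawer_floor between 0.012 and 0.034 m and z of each of jar_tall_cap, jar_short, jar_short_cap, jar_lying_1, jar_lying_1_cap, jar_lying_2, jar_lying_2_cap in the frame of drawer_floor below 0.034 m and x of each of jar_tall, jar_short, jar_lying_1, jar_lying_2 in the frame of drawer_floor above -0.003 m and x of jar_tall_cap in the frame of drawer_floor between 0.085 and 0.166 m and y of jar_tall in the frame of drawer_floor between -0.112 and 0.112 m and z of each of jar_short, jar_lying_1, jar_lying_2 in the frame of drawer_floor above 0.012 m and x of jar_short_cap in the frame of drawer_floor between 0.085 and 0.166 m and y of jar_short in the frame of drawer_floor between -0.112 and 0.112 m and x of jar_lying_1_cap in the frame of drawer_floor between 0.085 and 0.166 m and y of jar_lying_1 in the frame of drawer_floor between -0.112 and 0.112 m and x of jar_lying_2_cap in the frame of drawer_floor between 0.085 and 0.166 m and y of jar_lying_2 in the frame of drawer_floor between -0.112 and 0.112 m and value of joint drawer above 0.154 m and linear speed of each of jar_tall, jar_short, jar_lying_1, jar_lying_2 below 0.02 m/s); the robot touches nothing.
It fails at once if a jar is lifted (height (world z) of any of jar_tall_cap, jar_lying_1_cap, jar_lying_2_cap above 0.141 m or height (world z) of any of jar_tall, jar_short, jar_lying_1, jar_lying_2 above 0.075 m or (angle between jar_tall's own z axis and vertical below 0.25 rad and height (world z) of jar_tall above 0.027 m) or height (world z) of jar_short_cap above 0.131 m or (angle between jar_short's own z axis and vertical below 0.25 rad and height (world z) of jar_short above 0.027 m) or (angle between jar_lying_1's own z axis and vertical below 0.25 rad and height (world z) of jar_lying_1 above 0.027 m) or (angle between jar_lying_2's own z axis and vertical below 0.25 rad and height (world z) of jar_lying_2 above 0.027 m)).
It fails at once if a jar is gripped or pressed hard (over 15 N) (contact force between the fingers and jar_tall above 15 N or contact force between the fingers and jar_short above 15 N or contact force between the fingers and jar_lying_1 above 15 N or contact force between the fingers and jar_lying_2 above 15 N).
It fails at once if something else is disturbed (moved over 25 mm or tipped) (distance of any of mug_standing, pepper, eggs from where it was at the start of the episode above 0.025 m or angle between any of mug_standing, pepper, eggs's own z axis and vertical above 0.35 rad).
It also fails if it takes over 56 s, if anything falls off the work surface, if the arm or the gripper's body presses on something with over 40 N, if the wrist force passes 120 N, or if a joint passes its speed limit or range.

### The arm

A 6-joint arm with a two-finger parallel gripper is mounted at the origin on a cart in front of the work surface, level with it; the furniture and walls round the work are solid. World frame = base frame: x ahead of the robot, y to its left, z up, the work surface at z = 0. Lengths are in m, angles in degrees, forces in N, time in s.
With the tool pointing down it reaches from about 0.35 to 0.875 m from the base axis. Payload 4.2 kg.
Tool frame: the origin (TCP) lies on the centre line of the jaws, within the pads' length; the fingertips stand 11 mm ahead of it and the grasp point (between the pads) lies 8 mm behind it; z points along the fingers, y is the line along which they close (so a half turn about z gives the same grasp; the last joint's range is limited). The gripper opens to 87 mm and grips with 3 to 60 N. Pads are 19 mm wide; open, the fingers measure 117 mm over their backs; the gripper's body (75 mm by 190 mm) begins 51 mm behind the grasp point.
Start: joints at [-52.792, 22.042, 0.453, 0, -68.411, -14.817], TCP at [0.238, -0.578, 0.234] pointing down, gripper open.
Joint ranges: [-179.83, 179.83], [-69.29, 118.12], [-61.27, 80.66], [-181.25, 117.63], [-171.15, -9.14], [-177.46, 177.46]. Speed limits (degrees/s): [159.86, 159.86, 180, 180, 180, 180].

### API

Orientations are given as a 3x3 rotation matrix whose columns are the frame's x, y, z axes.
In Python, from station import r gives the robot as it stands.
- The arm moves only by the tool servo_tool, never from a script. Its argument "commands" is a list that holds one entry, the list of rows, each a list of 7 numbers: the closure, from 0 (fully open) to 1 (shut), then the shift along the tool's x, y, z in mm, then the turn, a rotation vector about the tool's x, y, z in rad. In form: [[[claw, x, y, z, ax, ay, az], ...]]. A call has exactly 5 rows; each row is the pose to reach, as a shift and turn from the pose commanded when the call began, along the tool's axes at that moment; what a row does not reach only later rows make up. A row lasts 1/10 s, in which the tool goes at most 50 mm and 8.59 degrees, less where a joint would pass 70% of its speed; a pose out of reach is approached as far as the arm can. A call with a gripper value outside its range is refused whole. The fingers move at their own pace and stop on an object; the grip force is fixed at half the most. Time passes only in rows, so rows that repeat a pose let the fingers close, or fill a call up. It gives the time, the measured TCP pose, the force, the opening and the grip force at its end, in the units of the state.
- r.sense(): the state, without advancing time (a new reading comes with each control period).
- r.capture(name): name is "scene" or "top"; returns a dict with "pixels" (420x560x3 uint8, red, green, blue), "camera_matrix" (3x3 intrinsics, pixels), "R" (3x3) and "t" (3): a world point X has camera coordinates R X + t. Camera axes: x right, y down, z forward; pixel columns grow to the right and rows downward; lengths in m; the calibration is good to about 2 mm. A picture is of the moment at which its call begins. There is no depth.
- r.finish_job(): hands the job in; it is judged then, once.
The state is a dict: "time_s": time; "joints": joint angles; "joint_velocities": joint speeds; "effort": joint torques, N m; "tcp_pos": TCP position; "ee_rot": TCP orientation; "wrist_force": force on the tool from outside, world axes, zero at the start; "moment": the same for the moment, N m; "gripper_width": opening from 0.0 (shut) to 1.0 (fully open); "gripper_force": force on a finger pad.
Only numpy, scipy, OpenCV 4.12 (cv2) and the standard library are available. Lean on these libraries where they do the work, as an engineer would, in place of code of your own. Each camera call takes 0.05 s, during which the arm holds its last target. There are 200 camera calls.

## Working session

There is one attempt and no reset: what is moved stays moved. The work goes in short steps, Python scripts to look and compute and a tool call to move; the robot and the scene stay as the last step left them, time stands still between calls to the robot, and variables do not carry over. Pictures are saved under pics/ and viewed, at most 10 in all, crops included, and the job is handed in when it is done.

Besides the shell and the picture viewer there is one more tool, called as a command line: name --argument value ..., lists and objects as JSON in quotes. servo_tool: Moves the arm, as the interface text tells. Its arguments: {"type":"object","properties":{"commands":{"type":"array","items":{"type":"array","items":{"type":"array","items":{"type":"number"}}}}},"required":["commands"]}

```bash
mkdir -p pics
python3 - <<'E'
from station import r
import cv2,numpy as np
for n in("scene","top"):
    c=r.capture(n); cv2.imwrite(f"pics/{n}0.png",c["pixels"][:,:,::-1]); np.savez(n+"0.npz",**c)
    print(n,c["camera_matrix"].round(1).tolist(),(-c["R"].T@c["t"]).round(3),c["R"].round(3).tolist())
s=r.sense();print(s["tcp_pos"],np.round(s["ee_rot"],3).tolist(),s["time_s"])
E
```

```text
scene [[418.4, 0.0, 282.8], [0.0, 418.4, 210.2], [0.0, 0.0, 1.0]] [0.254 0.954 0.844] [[-0.916, -0.4, -0.002], [-0.277, 0.637, -0.719], [0.289, -0.659, -0.695]]
top [[423.9, 0.0, 283.0], [0.0, 423.9, 204.9], [0.0, 0.0, 1.0]] [0.491 0.258 1.299] [[0.024, -1.0, 0.002], [-0.996, -0.024, -0.081], [0.081, 0.0, -0.997]]
[ 0.23787176 -0.57741941  0.23257051] [[-0.925, -0.381, -0.001], [-0.381, 0.925, 0.002], [0.0, 0.002, -1.0]] 0.1
```

View pics/scene0.png

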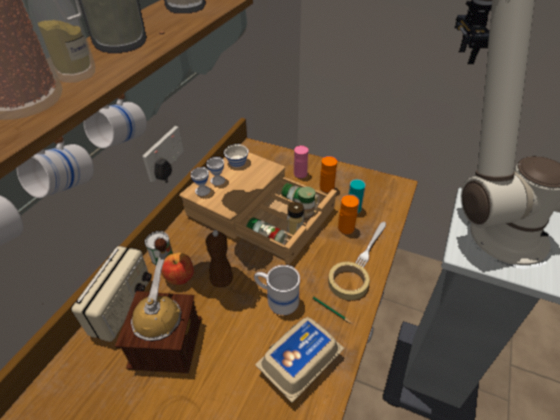

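View pics/top0.png

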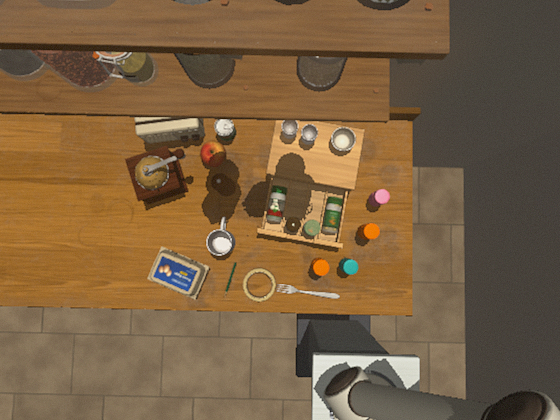

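The scene view shows the cabinet with the drawer out near (290,215). In the top view the drawer spans about (258-350, 185-245). The black-cap jar is at (293,226), the green-cap standing jar at (311,228), and the lying jars at (276,203) and (333,213). I'll zoom in next.

Run:
```python
import cv2
a=cv2.imread("pics/top0.png")[110:290,240:400]; b=cv2.imread("pics/scene0.png")[140:270,170:370]
a=cv2.resize(a,None,fx=3,fy=3,interpolation=2); cv2.imwrite("pics/z.png",a)
cv2.imwrite("pics/z2.png",cv2.resize(b,None,fx=4,fy=4,interpolation=2))
```

```text
(no output)
```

View pics/z.png

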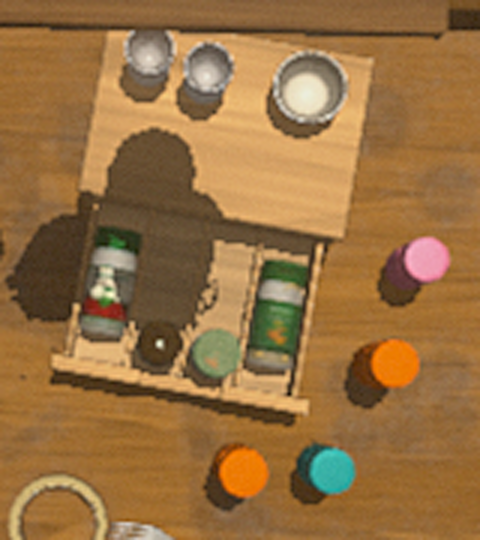

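View pics/z2.png

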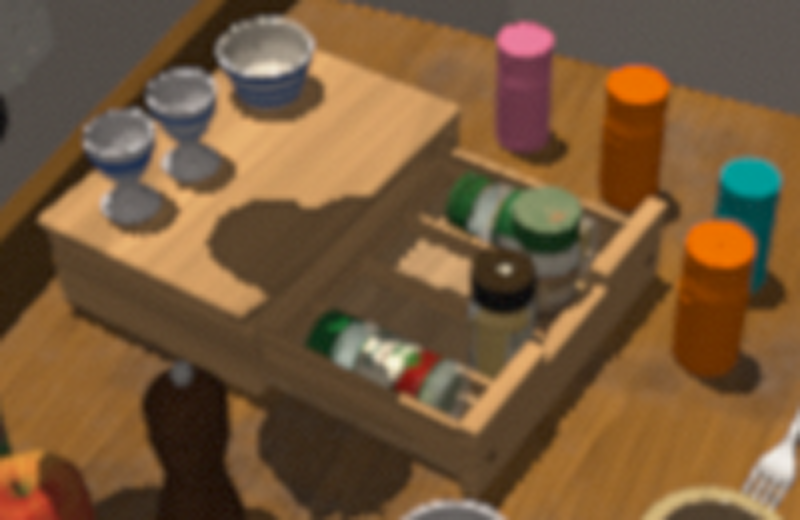

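```bash
cat > h.py <<'E'
import numpy as np
def ray(c,u,v,z):
    d=c["R"].T@np.linalg.inv(c["camera_matrix"])@np.array([u,v,1.]); o=-c["R"].T@c["t"]
    return o+d*(z-o[2])/d[2]
def crop(c,u,v,z): return ray(c,240+(u-1)/3,110+(v-1)/3,z)
def crop2(c,u,v,z): return ray(c,170+(u-1.5)/4,140+(v-1.5)/4,z)
E
python3 - <<'E'
from h import *
T=np.load("top0.npz");S=np.load("scene0.npz")
P={k:crop(T,*v) for k,v in dict(cabBL=(112,30,.081),cabBR=(373,58,.081),cabFR=(343,239,.081),cabFL=(80,190,.081),frL=(52,370,.07),frR=(305,413,.07),short=(157,342,.109),tall=(214,351,.119),orange=(242,470,.106),teal=(329,469,.096),mill=(-30,0,.17)).items()}
for k,v in P.items(): print(k,v.round(3))
for k,v in dict(short=(503,270,.109),tall=(546,210,.119),orange=(720,243,.106),teal=(750,178,.096),mill=(178,375,.17),frL=(468,430,.07),frR=(660,205,.07)).items(): print("s",k,crop2(S,*v).round(3))
w=P["frL"]-P["frR"];print("len",np.linalg.norm(w),"yaw x",np.degrees(np.arctan2(-w[0],w[1])))
w=P["cabFL"]-P["cabFR"];print("len",np.linalg.norm(w),"yaw x",np.degrees(np.arctan2(-w[0],w[1])))
E
```

```text
cabBL [0.84  0.282 0.081]
cabBR [0.819 0.027 0.081]
cabFR [0.64  0.054 0.081]
cabFL [0.682 0.309 0.081]
frL [0.508 0.332 0.07 ]
frR [0.472 0.087 0.07 ]
short [0.536 0.232 0.109]
tall [0.528 0.179 0.119]
orange [0.419 0.15  0.106]
teal [0.421 0.068 0.096]
mill [0.839 0.41  0.17 ]
s short [0.536 0.233 0.109]
s tall [0.528 0.18  0.119]
s orange [0.417 0.151 0.106]
s teal [0.42  0.068 0.096]
s mill [0.644 0.442 0.17 ]
s frL [0.516 0.335 0.07 ]
s frR [0.475 0.091 0.07 ]
len 0.24704524927988525 yaw x -8.2342503818027
len 0.25813489404253803 yaw x -9.249333925097936
```

servo_tool --commands '[[[1, -30, 37, 0, 0, 0, 0], [1, -60, 74, 0, 0, 0, 0], [1, -90, 111, 0, 0, 0, 0], [1, -120, 148, 0, 0, 0, 0], [1, -150, 185, 0, 0, 0, 0]]]'

```text
time_s: 0.6
tcp_pos: [0.3062, -0.3478, 0.2332]
ee_rot: [[-0.925, -0.38, -0.0], [-0.38, 0.925, 0.0], [0.0, 0.001, -1.0]]
wrist_force: [2.1, -0.3, 0.3]
gripper_width: 0.635
gripper_force: 0.0
```

servo_tool --commands '[[[1, -30, 37, 0, 0, 0, 0], [1, -60, 74, 0, 0, 0, 0], [1, -90, 111, 0, 0, 0, 0], [1, -120, 148, 0, 0, 0, 0], [1, -150, 185, 0, 0, 0, 0]]]'

```text
time_s: 1.1
tcp_pos: [0.3744, -0.1196, 0.2336]
ee_rot: [[-0.925, -0.381, 0.0], [-0.381, 0.925, 0.0], [-0.0, 0.0, -1.0]]
wrist_force: [1.3, -0.6, -0.3]
gripper_width: 0.168
gripper_force: 0.0
```

servo_tool --commands '[[[1, -30, 37, 0, 0, 0, 0.11], [1, -60, 74, 0, 0, 0, 0.22], [1, -90, 111, 0, 0, 0, 0.33], [1, -120, 148, 0, 0, 0, 0.44], [1, -150, 185, 0, 0, 0, 0.548]]]'

```text
time_s: 1.6
tcp_pos: [0.4425, 0.1087, 0.2335]
ee_rot: [[-0.987, 0.16, -0.0], [0.16, 0.987, 0.0], [0.0, -0.0, -1.0]]
wrist_force: [0.6, 0.5, 0.6]
gripper_width: -0.001
gripper_force: 0.0
```

```bash
cat >> h.py <<'E'
def rel(p=None,z=None):
    from station import r
    s=r.sense(); R=np.array(s["ee_rot"]); print("t",s["time_s"],"tcp",np.round(s["tcp_pos"],4),"yaw x",np.degrees(np.arctan2(R[1,0],R[0,0])).round(2),"z",R[:,2].round(3),"F",np.round(s["wrist_force"],2),"w",s["gripper_width"])
    if p is not None: print("shift mm",(1000*R.T@(np.array(p)-s["tcp_pos"])).round(1))
E
python3 -c "
from h import *
rel((.4707,.188,.2))"
```

```text
t 1.6 tcp [0.4425 0.1087 0.2335] yaw x 170.78 z [-0.  0. -1.] F [0.64 0.55 0.63] w -0.0013662512425025699
shift mm [-15.1  82.7  33.5]
```

servo_tool --commands '[[[1, -7, 42, 0, 0, 0, 0], [1, -15, 83, 0, 0, 0, 0], [1, -15, 83, 40, 0, 0, 0], [1, -15, 83, 80, 0, 0, 0], [1, -15, 83, 125, 0, 0, 0]]]'

```text
time_s: 2.1
tcp_pos: [0.4707, 0.187, 0.1076]
ee_rot: [[-0.988, 0.156, 0.001], [0.156, 0.988, 0.001], [-0.001, 0.002, -1.0]]
wrist_force: [0.8, 0.4, -0.6]
gripper_width: 0.001
gripper_force: 0.0
```

servo_tool --commands '[[[1, 0, 0, 0, 0, 0, 0], [1, 0, 0, 0, 0, 0, 0], [1, -5, 0, 0, 0, 0, 0], [1, -10, 0, 0, 0, 0, 0], [1, -15, 0, 0, 0, 0, 0]]]'

```text
time_s: 2.6
tcp_pos: [0.4868, 0.1845, 0.1105]
ee_rot: [[-0.988, 0.157, 0.003], [0.157, 0.988, 0.002], [-0.003, 0.003, -1.0]]
wrist_force: [-0.2, 0.4, 0.6]
gripper_width: 0.004
gripper_force: 0.0
```

Run:
```python
from h import *
from station import r
import cv2
rel((.528,.179,.108))
a=[]
for n,(y,x) in(("top",(150,220)),("scene",(130,170))):
    c=r.capture(n); a.append(cv2.resize(c["pixels"][y:y+140,x:x+200,::-1],None,fx=2,fy=2,interpolation=2))
cv2.imwrite("pics/a1.png",np.hstack(a))
```

```text
t 2.6 tcp [0.4868 0.1845 0.1105] yaw x 170.99 z [ 0.003  0.002 -1.   ] F [-0.21  0.44  0.58] w 0.004383256951218709
shift mm [-41.5   1.    2.6]
```

View pics/a1.png

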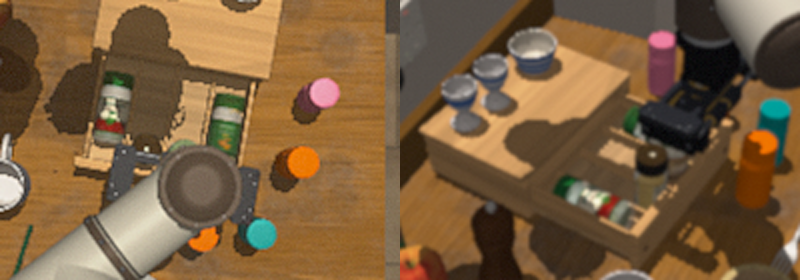

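The fingers are behind the green-cap jar, seen at about (175,150) in the left half of the picture. Everything else is untouched. Now I'll push gently.

servo_tool --commands '[[[1, -4, 1, 1, 0, 0, 0], [1, -8, 1, 2, 0, 0, 0], [1, -12, 1, 3, 0, 0, 0], [1, -17, 1, 3, 0, 0, 0], [1, -22, 1, 3, 0, 0, 0]]]'

```text
time_s: 3.2
tcp_pos: [0.5077, 0.1815, 0.1054]
ee_rot: [[-0.988, 0.156, -0.0], [0.156, 0.988, -0.0], [0.0, -0.0, -1.0]]
wrist_force: [-0.1, -0.7, 0.3]
gripper_width: 0.005
gripper_force: 0.2
```

servo_tool --commands '[[[1, -5, 0, 0, 0, 0, 0], [1, -10, 0, 0, 0, 0, 0], [1, -15, 0, 0, 0, 0, 0], [1, -20, 0, 0, 0, 0, 0], [1, -25, 0, 0, 0, 0, 0]]]'

```text
time_s: 3.7
tcp_pos: [0.5324, 0.1775, 0.1055]
ee_rot: [[-0.988, 0.157, 0.0], [0.157, 0.988, -0.0], [-0.0, -0.0, -1.0]]
wrist_force: [-0.2, 0.8, -0.6]
gripper_width: 0.009
gripper_force: 0.0
```

servo_tool --commands '[[[1, -5, 0, 0, 0, 0, 0], [1, -10, 0, 0, 0, 0, 0], [1, -14, 0, 0, 0, 0, 0], [1, -14, 0, 0, 0, 0, 0], [1, -14, 0, 0, 0, 0, 0]]]'

```text
time_s: 4.2
tcp_pos: [0.5457, 0.1754, 0.1054]
ee_rot: [[-0.988, 0.157, -0.0], [0.157, 0.988, -0.0], [0.0, -0.0, -1.0]]
wrist_force: [0.3, 0.7, 0.0]
gripper_width: 0.005
gripper_force: 0.0
```

Run:
```python
from h import *
from station import r
import cv2
rel((.528,.179,.108))
a=[]
for n,(y,x) in(("top",(150,220)),("scene",(130,170))):
    c=r.capture(n); a.append(cv2.resize(c["pixels"][y:y+140,x:x+200,::-1],None,fx=2,fy=2,interpolation=2))
cv2.imwrite("pics/a2.png",np.hstack(a))
```

```text
t 4.2 tcp [0.5457 0.1754 0.1054] yaw x 170.98 z [-0. -0. -1.] F [0.3  0.69 0.02] w 0.005153276515942358
shift mm [18.1  0.8 -2.5]
```

View pics/a2.png

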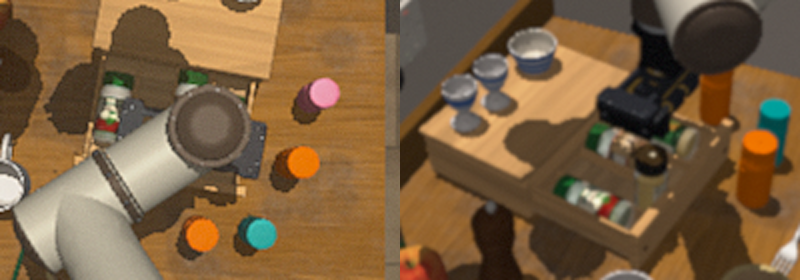

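The tall jar now lies in its lane with its cap to the back, at about (190,80) in the left half. The short jar still stands at about (650,165) in the right half. Next is the short jar.

servo_tool --commands '[[[1, 0, 0, -45, 0, 0, 0], [1, 35, 27, -45, 0, 0, 0], [1, 69, 55, -45, 0, 0, 0], [1, 69, 55, -20, 0, 0, 0], [1, 69, 55, 8, 0, 0, 0]]]'

```text
time_s: 4.8
tcp_pos: [0.486, 0.2425, 0.0986]
ee_rot: [[-0.988, 0.154, 0.003], [0.154, 0.988, 0.003], [-0.003, 0.004, -1.0]]
wrist_force: [-0.2, -0.9, -0.2]
gripper_width: 0.007
gripper_force: 0.0
```

```bash
python3 -c "
from h import *
rel((.536,.2325,.097))"
```

```text
t 4.8 tcp [0.486  0.2425 0.0986] yaw x 171.17 z [ 0.003  0.003 -1.   ] F [-0.24 -0.91 -0.24] w 0.007178698746036083
shift mm [-50.9  -2.2   1.8]
```

servo_tool --commands '[[[1, -4, -1, 0, 0, 0, 0], [1, -8, -1, 0, 0, 0, 0], [1, -13, -1, 0, 0, 0, 0], [1, -18, -1, 0, 0, 0, 0], [1, -23, -1, 0, 0, 0, 0]]]'

```text
time_s: 5.3
tcp_pos: [0.5099, 0.236, 0.0985]
ee_rot: [[-0.988, 0.157, 0.001], [0.157, 0.988, 0.001], [-0.001, 0.001, -1.0]]
wrist_force: [-0.6, 0.3, 0.2]
gripper_width: 0.006
gripper_force: 0.2
```

servo_tool --commands '[[[1, -5, 0, 0, 0, 0, 0], [1, -10, 0, 0, 0, 0, 0], [1, -15, 0, 0, 0, 0, 0], [1, -20, 0, 0, 0, 0, 0], [1, -25, 0, 0, 0, 0, 0]]]'

```text
time_s: 5.8
tcp_pos: [0.5339, 0.232, 0.0975]
ee_rot: [[-0.988, 0.157, -0.0], [0.157, 0.988, -0.0], [0.0, -0.0, -1.0]]
wrist_force: [-1.0, -0.1, 1.0]
gripper_width: 0.002
gripper_force: 0.0
```

servo_tool --commands '[[[1, -5, 0, 0, 0, 0, 0], [1, -10, 0, 0, 0, 0, 0], [1, -15, 0, 0, 0, 0, 0], [1, -20, 0, 0, 0, 0, 0], [1, -20, 0, 0, 0, 0, 0]]]'

```text
time_s: 6.3
tcp_pos: [0.5539, 0.2288, 0.0975]
ee_rot: [[-0.988, 0.157, 0.0], [0.157, 0.988, 0.0], [-0.0, 0.0, -1.0]]
wrist_force: [-0.1, -0.7, -0.4]
gripper_width: 0.009
gripper_force: 0.0
```

servo_tool --commands '[[[1, 0, 0, -45, 0, 0, 0], [1, 40, -10, -50, 0, 0, 0], [1, 80, -20, -50, 0, 0, 0], [1, 115, -20, -50, 0, 0, 0], [1, 115, -20, -50, 0, 0, 0]]]'

```text
time_s: 6.8
tcp_pos: [0.4328, 0.2263, 0.1479]
ee_rot: [[-0.988, 0.154, -0.002], [0.154, 0.988, -0.0], [0.002, -0.001, -1.0]]
wrist_force: [0.0, -0.5, 0.1]
gripper_width: 0.006
gripper_force: 0.0
```

Run:
```python
from h import *
from station import r
import cv2
rel((.4915,.212,.056))
a=[]
for n,(y,x) in(("top",(150,220)),("scene",(130,170))):
    c=r.capture(n); a.append(cv2.resize(c["pixels"][y:y+140,x:x+200,::-1],None,fx=2,fy=2,interpolation=2))
cv2.imwrite("pics/a3.png",np.hstack(a))
```

```text
t 6.8 tcp [0.4328 0.2263 0.1479] yaw x 171.11 z [-0.002 -0.    -1.   ] F [ 0.02 -0.49  0.12] w 0.006436558655241364
shift mm [-60.3  -5.   91.8]
```

View pics/a3.png

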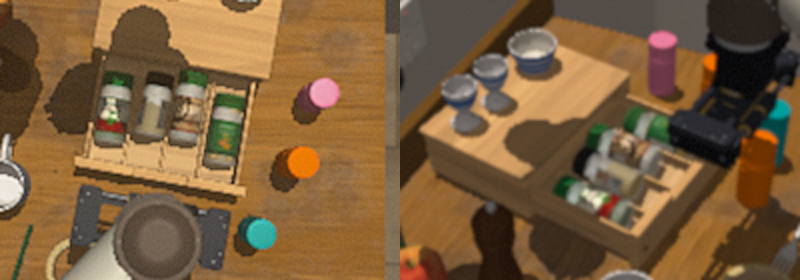

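All four jars lie flat with caps to the back, at (115,105), (155,105), (188,105) and (222,130) in the left half of the picture. Now I'll shut the drawer, pushing left of centre so the gripper body stays clear of the orange jar.

servo_tool --commands '[[[1, -17, 20, 0, 0, 0, 0], [1, -35, 40, 0, 0, 0, 0], [1, -35, 40, 30, 0, 0, 0], [1, -35, 40, 60, 0, 0, 0], [1, -35, 40, 87, 0, 0, 0]]]'

```text
time_s: 7.4
tcp_pos: [0.4786, 0.2613, 0.0589]
ee_rot: [[-0.988, 0.158, 0.0], [0.158, 0.988, -0.0], [-0.0, 0.0, -1.0]]
wrist_force: [0.0, -0.4, 0.7]
gripper_width: 0.01
gripper_force: 0.0
```

servo_tool --commands '[[[1, -5, 0, 0, 0, 0, 0], [1, -10, 0, 0, 0, 0, 0], [1, -14, 0, 0, 0, 0, 0], [1, -18, 0, 0, 0, 0, 0], [1, -22, 0, 0, 0, 0, 0]]]'

```text
time_s: 7.9
tcp_pos: [0.4994, 0.2577, 0.0613]
ee_rot: [[-0.988, 0.157, 0.0], [0.157, 0.988, 0.001], [-0.0, 0.001, -1.0]]
wrist_force: [-3.6, -0.6, 0.2]
gripper_width: 0.01
gripper_force: 1.4
```

servo_tool --commands '[[[1, -5, 0, 0, 0, 0, 0], [1, -11, 0, 0, 0, 0, 0], [1, -18, 0, 0, 0, 0, 0], [1, -26, 0, 0, 0, 0, 0], [1, -34, 0, 0, 0, 0, 0]]]'

```text
time_s: 8.4
tcp_pos: [0.5337, 0.2525, 0.061]
ee_rot: [[-0.988, 0.156, 0.001], [0.156, 0.988, 0.001], [-0.001, 0.001, -1.0]]
wrist_force: [-3.5, -0.8, 2.2]
gripper_width: 0.007
gripper_force: 1.5
```

servo_tool --commands '[[[1, -8, 0, 0, 0, 0, 0], [1, -16, 0, 0, 0, 0, 0], [1, -24, 0, 0, 0, 0, 0], [1, -32, 0, 0, 0, 0, 0], [1, -40, 0, 0, 0, 0, 0]]]'

```text
time_s: 8.9
tcp_pos: [0.5731, 0.2464, 0.0606]
ee_rot: [[-0.988, 0.156, 0.001], [0.156, 0.988, 0.001], [-0.001, 0.001, -1.0]]
wrist_force: [-3.0, 1.2, 1.7]
gripper_width: 0.005
gripper_force: 1.5
```

```bash
python3 -c "
from h import *
rel((.4915+.988*.1485+.156*.045,.212-.156*.1485+.988*.045,.061))"
```

```text
t 8.9 tcp [0.5731 0.2464 0.0606] yaw x 171.0 z [ 0.001  0.001 -1.   ] F [-3.04  1.15  1.72] w 0.004901474194717471
shift mm [-73.3  -1.7  -0.3]
```

servo_tool --commands '[[[1, -8, 0, 0, 0, 0, 0], [1, -16, 0, 0, 0, 0, 0], [1, -24, 0, 0, 0, 0, 0], [1, -32, 0, 0, 0, 0, 0], [1, -40, 0, 0, 0, 0, 0]]]'

```text
time_s: 9.4
tcp_pos: [0.6123, 0.24, 0.0604]
ee_rot: [[-0.988, 0.156, 0.0], [0.156, 0.988, 0.0], [0.0, 0.0, -1.0]]
wrist_force: [-2.5, 1.8, 0.8]
gripper_width: 0.006
gripper_force: 1.5
```

servo_tool --commands '[[[1, -7, 0, 0, 0, 0, 0], [1, -13, 0, 0, 0, 0, 0], [1, -18, 0, 0, 0, 0, 0], [1, -23, 0, 0, 0, 0, 0], [1, -27, 0, 0, 0, 0, 0]]]'

```text
time_s: 9.9
tcp_pos: [0.6386, 0.2356, 0.0603]
ee_rot: [[-0.988, 0.157, -0.0], [0.157, 0.988, -0.0], [0.0, -0.0, -1.0]]
wrist_force: [-2.2, 2.8, 0.8]
gripper_width: 0.003
gripper_force: 1.4
```

servo_tool --commands '[[[1, -2, 0, 0, 0, 0, 0], [1, -4, 0, 0, 0, 0, 0], [1, -6, 0, 0, 0, 0, 0], [1, -8, 0, 0, 0, 0, 0], [1, -8, 0, 0, 0, 0, 0]]]'

```text
time_s: 10.4
tcp_pos: [0.6423, 0.2349, 0.0604]
ee_rot: [[-0.988, 0.157, -0.008], [0.157, 0.988, -0.001], [0.008, -0.002, -1.0]]
wrist_force: [-13.5, 6.1, 6.2]
gripper_width: 0.005
gripper_force: 6.7
```

The push has stalled at 13.5 N, about 3 mm short of the estimated end stop. I'll back off and check.

servo_tool --commands '[[[1, 10, 0, 0, 0, 0, 0], [1, 30, 0, 0, 0, 0, 0], [1, 40, 0, -50, 0, 0, 0], [1, 80, 0, -100, 0, 0, 0], [1, 120, 0, -120, 0, 0, 0]]]'

```text
time_s: 10.9
tcp_pos: [0.5366, 0.2522, 0.1789]
ee_rot: [[-0.987, 0.158, 0.006], [0.158, 0.987, 0.002], [-0.005, 0.003, -1.0]]
wrist_force: [-0.7, 0.8, 2.1]
gripper_width: 0.003
gripper_force: 0.0
```

servo_tool --commands '[[[1, 40, -30, 0, 0, 0, 0], [1, 60, -75, 0, 0, 0, 0], [1, 60, -120, 0, 0, 0, 0], [1, 60, -160, 0, 0, 0, 0], [1, 60, -160, 0, 0, 0, 0]]]'

```text
time_s: 11.4
tcp_pos: [0.449, 0.0995, 0.1764]
ee_rot: [[-0.987, 0.16, 0.001], [0.16, 0.987, -0.001], [-0.001, -0.001, -1.0]]
wrist_force: [0.2, 0.8, -0.6]
gripper_width: 0.007
gripper_force: 0.0
```

Run:
```python
from h import *
from station import r
import cv2
rel()
a=[]
for n,(y,x) in(("top",(110,220)),("scene",(130,170))):
    c=r.capture(n); np.savez(n+"1.npz",**c); a.append(cv2.resize(c["pixels"][y:y+140,x:x+200,::-1],None,fx=2,fy=2,interpolation=2))
cv2.imwrite("pics/a4.png",np.vstack(a))
cv2.imwrite("pics/a5.png",cv2.resize(np.load("scene1.npz")["pixels"][170:270,195:345,::-1],None,fx=5,fy=5,interpolation=2))
```

```text
t 11.4 tcp [0.449  0.0995 0.1764] yaw x 170.78 z [ 0.001 -0.001 -1.   ] F [ 0.17  0.81 -0.61] w 0.006677934945223656
```

View pics/a4.png

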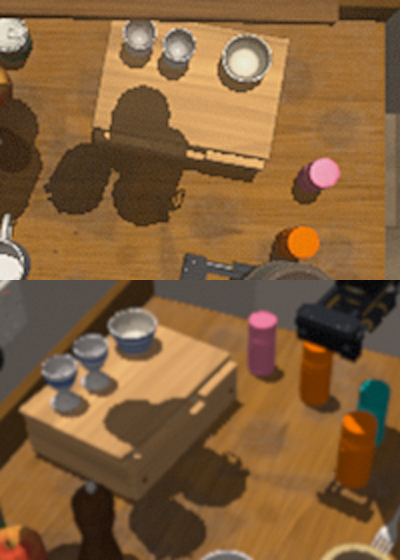

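View pics/a5.png

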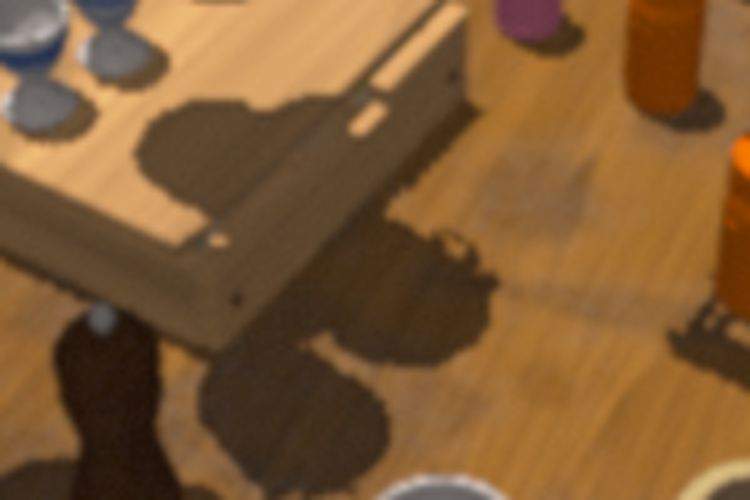

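Run:
```python
from h import *
S=np.load("scene1.npz");d=np.array([.988,-.156])
a=ray(S,195+467/5-.4,170+8/5-.4,.07); b=ray(S,195+234/5-.4,170+268/5-.4,.07)
print(a,b, [(p[:2]-q)@d for p,q in((a,np.array([.475,.091])),(b,np.array([.516,.335])))])
# front-face plane vs cabinet front edge (z=.081) right corner
print([(p[:2]-np.array(q))@d for p,q in((a,[.640,.054]),(b,[.682,.309]))])
```

```text
[0.62901933 0.06177509 0.07      ] [0.6554915  0.30646076 0.07      ] [np.float64(0.1567301790681542), np.float64(0.14226972038325186)]
[np.float64(-0.012061820931845822), np.float64(-0.025794279616748184)]
```

The drawer looks shut, but the corner measurement only resolves this to several mm. I'll make a firmer confirming push.

servo_tool --commands '[[[1, 0, 40, 0, 0, 0, 0], [1, 0, 80, 0, 0, 0, 0], [1, 0, 120, 0, 0, 0, 0], [1, -30, 160, 0, 0, 0, 0], [1, -60, 160, 0, 0, 0, 0]]]'

```text
time_s: 12.0
tcp_pos: [0.537, 0.2577, 0.1758]
ee_rot: [[-0.989, 0.15, 0.003], [0.15, 0.989, 0.001], [-0.003, 0.002, -1.0]]
wrist_force: [0.0, 1.3, 0.6]
gripper_width: 0.008
gripper_force: 0.0
```

servo_tool --commands '[[[1, -40, 0, 20, 0, 0, 0], [1, -80, 0, 65, 0, 0, 0], [1, -90, 0, 110, 0, 0, 0], [1, -90, 0, 120, 0, 0, 0], [1, -100, 0, 120, 0, 0, 0]]]'

```text
time_s: 12.5
tcp_pos: [0.6316, 0.236, 0.0523]
ee_rot: [[-0.988, 0.156, -0.006], [0.156, 0.988, -0.004], [0.006, -0.005, -1.0]]
wrist_force: [-0.3, -0.1, -0.4]
gripper_width: 0.005
gripper_force: 0.0
```

servo_tool --commands '[[[1, -8, 0, 0, 0, 0, 0], [1, -14, 0, 0, 0, 0, 0], [1, -18, 0, 0, 0, 0, 0], [1, -21, 0, 0, 0, 0, 0], [1, -24, 0, 0, 0, 0, 0]]]'

```text
time_s: 13.0
tcp_pos: [0.6428, 0.2359, 0.0575]
ee_rot: [[-0.987, 0.156, -0.028], [0.156, 0.988, -0.002], [0.027, -0.006, -1.0]]
wrist_force: [-45.5, 17.3, 21.5]
gripper_width: 0.007
gripper_force: 23.8
```

servo_tool --commands '[[[1, -1, 0, 0, 0, 0, 0], [1, -2, 0, 0, 0, 0, 0], [1, -3, 0, 0, 0, 0, 0], [1, -3, 0, 0, 0, 0, 0], [1, -3, 0, 0, 0, 0, 0]]]'

```text
time_s: 13.5
tcp_pos: [0.6428, 0.2359, 0.0576]
ee_rot: [[-0.987, 0.155, -0.032], [0.155, 0.988, -0.003], [0.032, -0.008, -0.999]]
wrist_force: [-45.4, 16.4, 19.4]
gripper_width: 0.009
gripper_force: 24.4
```

It didn't move at 45 N, so this is the hard stop and the drawer is shut. I'll retract and hand in.

servo_tool --commands '[[[1, 15, 0, 0, 0, 0, 0], [1, 40, 0, 0, 0, 0, 0], [1, 60, 0, -40, 0, 0, 0], [1, 90, 0, -80, 0, 0, 0], [1, 110, 0, -120, 0, 0, 0]]]'

```text
time_s: 14.0
tcp_pos: [0.551, 0.2505, 0.181]
ee_rot: [[-0.988, 0.155, 0.005], [0.155, 0.988, 0.003], [-0.004, 0.004, -1.0]]
wrist_force: [0.5, 1.2, 0.3]
gripper_width: 0.003
gripper_force: 0.0
```

servo_tool --commands '[[[1, 0, 0, -10, 0, 0, 0], [1, 0, 0, -10, 0, 0, 0], [1, 0, 0, -10, 0, 0, 0], [1, 0, 0, -10, 0, 0, 0], [1, 0, 0, -10, 0, 0, 0]]]'

```text
time_s: 14.5
tcp_pos: [0.5515, 0.2489, 0.1842]
ee_rot: [[-0.988, 0.157, -0.002], [0.157, 0.988, -0.002], [0.002, -0.002, -1.0]]
wrist_force: [-0.6, -0.1, -0.1]
gripper_width: 0.003
gripper_force: 0.0
```

```bash
python3 -c "
from h import *
rel()
from station import r
print(r.finish_job())"
```

```text
t 14.5 tcp [0.5515 0.2489 0.1842] yaw x 170.95 z [-0.002 -0.002 -1.   ] F [-0.56 -0.07 -0.13] w 0.0025044235025082065
the job is handed in; nothing more can be done
None
```

I tipped both standing jars backwards into their lanes, pushed the drawer in to its hard stop (no movement at about 45 N), and handed the job in at 14.5 s; no verdict was returned.

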